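Stack the clamp tote on the vial tote without nesting it

ROBOT

A 6-joint arm with a two-finger parallel gripper is mounted at the origin on a cart in front of the work surface, level with it; the furniture and walls round the work are solid. World frame = base frame: x ahead of the robot, y to its left, z up, the work surface at z = 0. Lengths are in mm, angles in rad, forces in N, time in s.
With the tool pointing down it reaches from about 275 to 975 mm from the base axis. Payload 8.4 kg.
Tool frame: the origin (TCP) lies where the fingers leave the gripper's body, on its centre line; the fingertips stand 88 mm ahead of it and the grasp point (between the pads) lies 69 mm ahead of it; z points along the fingers, y is the line along which they close (so a half turn about z gives the same grasp; the last joint's range is limited). The gripper opens to 92 mm and grips with 3 to 60 N. Pads are 20 mm wide; open, the fingers measure 128 mm over their backs; the gripper's body (75 mm by 189 mm) begins 69 mm behind the grasp point.
Start: joints at [1.278, 0.353, 1.633, -0, 1.155, -0.002], TCP at [179.198, 598.763, 302.683] pointing down, gripper open.
Joint ranges: [-2.63, 2.63], [-0.92, 2.1], [0.06, 2.66], [-1.3, 4.44], [0, 2.69], [-3.02, 3.02]. Speed limits (rad/s): [2.22, 2.22, 2.79, 3.14, 3.14, 3.14].

INTERFACE

Orientations are given as [roll, pitch, yaw] about the fixed x, y, z axes, in that order (R = Rz(yaw) Ry(pitch) Rx(roll)).
In Python, from rig import arm gives the robot as it stands. The module is installed in compiled form; this text tells all that it offers.
- The arm moves only by the tool arm_command, never from a script. Its arguments are lists of equal length, an entry for each row: "linear": the shift along the tool's x, y, z in units of 30 mm (1.0 is 30 mm), a list of three; "twist": the turn, a rotation vector about the tool's x, y, z in units of 6 degrees (1.0 is 6 degrees), a list of three; "hand": the opening, from 0 (shut) to 1 (fully open). In form: {"linear": [[tx, ty, tz], ...], "twist": [[rx, ry, rz], ...], "hand": [hand, ...]}. A call has exactly 8 rows; each row is the pose to reach, as a shift and turn from the pose commanded when the call began, along the tool's axes at that moment; what a row does not reach only later rows make up. A row lasts 1/12 s, in which the tool goes at most 41.7 mm and 7.16 degrees, less where a joint would pass 70% of its speed; a pose out of reach is approached as far as the arm can. A call with a gripper value outside its range is refused whole. The fingers move at their own pace and stop on an object; the grip force is fixed at half the most. Time passes only in rows, so rows that repeat a pose let the fingers close, or fill a call up. It gives the time, the measured TCP pose, the force, the opening and the grip force at its end, in the units of the state.
- arm.get_state(): the state, without advancing time (a new reading comes with each control period).
- arm.grab_frame(name): name is "side" or "top"; returns the picture (400x640x3 uint8, red, green, blue); there is no depth.
- arm.camera_params(name): a dict with "intrinsics" (3x3 intrinsics, pixels), "dist_coeffs" ([k1, k2, p1, p2, k3] as OpenCV has them; the pictures are not rectified), "R" (3x3) and "t" (3): a world point X has camera coordinates R X + t. Camera axes: x right, y down, z forward; pixel columns grow to the right and rows downward; lengths in mm; the calibration is good to about 2 mm. A picture is of the moment at which its call begins. camera_params takes no time and is no camera call.
- arm.sign_off(): hands the job in; it is judged then, once.
Trained networks look in the newest picture that a camera, given by its name, has taken for a name from the list of things; names that differ only in an ending like _2 or _b are one class to them, and where a whole thing is asked for, a point or a joint stands for the part that bears it (a point fixed in the world has none). Each returns a list of dicts, best first, with "confidence" (0 to 1); they miss things now and then, are a little off and sometimes report something else, mostly with a low value. They report only what shows in the picture. A call takes as long as a camera call. They do not tell look-alikes from the thing itself.
- arm.cut_out(camera, thing): "pixels" (400x640 bool, what is visible of it).
- arm.mark_of(camera, thing): "at" ([x, y, z] in mm, in world coordinates, good to about 4 mm: a listed point, or the origin of a listed thing).
The state is a dict: "time": time; "q": joint angles; "joint_vel": joint speeds; "joint_torque": joint torques, N m; "ee_pos": TCP position; "tcp_rot": TCP orientation; "wrist_force": force on the tool from outside, world axes, zero at the start; "ft_torque": the same for the moment, N m; "opening": opening from 0.0 (shut) to 1.0 (fully open); "gripper_force": force on a finger pad.
Only numpy, scipy, OpenCV 4.12 (cv2) and the standard library are available. Lean on these libraries where they do the work, as an engineer would, in place of code of your own. Each camera call takes 0.05 s, during which the arm holds its last target. There are 200 camera calls.

TASK

Stack the blue tote with the clamp and clip on top of the blue tote of glass vials. As it stands it would nest and come down on the glass, so turn it end for end (yellow ends opposite), set it on the rim rails a little short, and slide it home with its toes under the bridges until all four feet drop into their pockets, locked and level. Keep the contents in both totes, the vials upright and untouched by the upper tote, do not shove the loaded tote along the bench, and leave everything else where it is.

Things in the scene. Friction and masses are not known exactly. Their poses are not given: they have to be found in the camera images.
- tote_low: The LOADED blue stack-and-nest tote, 170 (x) x 114 (y) x 81 mm high, ~0.6 kg with its four glass vials (tops 61 mm above its underside). Loose; with the other tote on top it slips on the bench at roughly 4 to 7 N. Origin: centre of the underside; z up, x along its length, -x = FRONT (yellow end). Yellow end towards the robot. Both blue totes are the same moulding.
- tote_up: The blue tote to put on top, ~0.3 kg with a clamp and a clip on its floor. Same moulding and frame as tote_low: origin at the centre of the underside, -x = yellow front. Starts left of it on the bench, facing about the same way (the nesting way). Too wide to grasp across; one long side can be pinched by its rim rail. Floor top z 4.5 mm.
- low_front (a point): Middle of the edge of tote_low's yellow front end: x -85, y 0, z 60 mm in its frame. End walls are low (z 60) and lean outward going up.
- up_front (a point): Middle of the edge of tote_up's yellow front end: x -85, y 0, z 60 mm in its frame.
- up_back (a point): Middle of the outer edge of tote_up's plain end: x 85, y 0, z 57 mm in its frame; the edge (z 53 to 60, 112 mm wide) is the outermost part of that end, a good place to push.
- up_rim_left (a point): Middle of tote_up's rim rail on its +y side: x -4, y 49, z 70 mm in its frame. Each rail is a bar 16 mm thick (y 41 to 57, either side), from z 58 up to its flat top at z 70, with an outer lip (y 52 to 57) up to z 76. Inner face upright z 58 to 70, outer z 58 to 76; below z 58 the walls lean inward. Pinched here the tote droops a little.
- up_rim_right (a point): The same on its -y side: x -4, y -49, z 70 mm in its frame.
- up_toe (a point): Tip of one of tote_up's two toes: x -72, y 43, z 2.5 mm in its frame. Four feet stand under the long sides (y 36 to 50 either side, 5 mm high): the front pair from x -72 to -56, of which -72 to -62 is a low toe pointing to -x; the other pair from x 12 to 24.
- low_channel (a point): An open channel in tote_low's rails: x -64, y 47, z 70 mm in its frame. Channels cut through both rails at x -75 to -53 and x 9 to 27; the feet of a tote facing the same way fall through them, so that it nests, down on to the vials.
- low_pocket (a point): A pocket in tote_low's rails: x -18, y 46, z 66 mm in its frame. Each rail has two pockets, 4 mm deep (floor z 66), at x -26 to -10 and x 54 to 74. The feet of a tote turned end for end fit all four, with 2 mm play.
- low_bridge (a point): A bridge over tote_low's rear pocket: x 70, y 50, z 81.5 mm (its top). On both sides: x 65.5 to 75, y 43 to 57, underside z 77.5. The upper tote's toes must slide under the bridges, so it cannot be put straight down into place.
- low_short (a point): Where tote_up's origin should be when first set on the rail flats, turned: x -20, y 0, z 70 mm in tote_low's frame; -26 to -13 is safe in x, +-2 mm in y (the lips guide it). From there it slides to +x of tote_low; sliding takes about 1 to 4 N.
- low_seat (a point): Where tote_up's origin ends, feet in the pockets: x 0, y 0, z 66 mm in tote_low's frame. The feet drop 4 mm and stop against the pocket ends, so pushing further meets firm resistance and shoves tote_low along.
- clamp: Metal flange clamp, 54x74x14 mm, loose inside tote_up; origin at the centre of its underside.
- clip: White plastic joint clip, 38x43x17 mm, loose inside tote_up; origin at the centre of its underside.
- vial_1: Glass sample vial with white cap, 28 mm diameter, 57 mm high, standing loose on the floor of tote_low; origin at the centre of its underside, z up along it.
- vial_2: Glass sample vial with white cap, 28 mm diameter, 57 mm high, standing loose on the floor of tote_low; origin at the centre of its underside, z up along it.
- vial_3: Glass sample vial with white cap, 28 mm diameter, 57 mm high, standing loose on the floor of tote_low; origin at the centre of its underside, z up along it.
- vial_4: Glass sample vial with white cap, 28 mm diameter, 57 mm high, standing loose on the floor of tote_low; origin at the centre of its underside, z up along it.
- spares: Bystander: two grey spare totes nested together, 170x114x115 mm, fixed, at the right front of the bench; origin: centre of the underside. Fixed equipment: a blue jack with a flask behind them (x over 0.53 m, y under -0.15 m, up to 0.3 m high) and a black controller with a smaller jack and flask behind tote_up (x over 0.57 m, y 0.15 to 0.36 m); turn the tote on the robot's side of these.
- bottle: Bystander: amber screw-cap bottle, 46 mm diameter, 93 mm high, behind the totes; origin at the centre of its underside.
- flask: Bystander: conical glass flask, 64 mm diameter, 105 mm high, behind the totes; origin at the centre of its underside.
Things that resemble listed ones, but are neither listed nor needed, are in the scene too. Of the things like the clamp, leave any that is green or orange; of the rest the smaller one is meant.

How it is judged:
By the outcome, as a careful person would: the job done as asked, in the order asked, and still so for the second after the job is handed in, with the robot touching nothing.
It also fails if it takes over 70 s, if anything falls off the work surface, if the arm or the gripper's body presses on something with over 40 N, if the wrist force passes 120 N, or if a joint passes its speed limit or range.

## Working session

There is one attempt and no reset: what is moved stays moved. The work goes in short steps, Python scripts to look and compute and a tool call to move; the robot and the scene stay as the last step left them, time stands still between calls to the robot, and variables do not carry over. Pictures are saved under pics/ and viewed, at most 13 in all, crops included, and the job is handed in when it is done.

Besides the shell and the picture viewer there is one more tool, called after ">>>" in YAML: its name, and indented under it one key for each argument. arm_command: Moves the arm, as the interface text tells. Its arguments: {"type":"object","properties":{"linear":{"type":"array","items":{"type":"array","items":{"type":"number"}}},"twist":{"type":"array","items":{"type":"array","items":{"type":"number"}}},"hand":{"type":"array","items":{"type":"number"}}},"required":["linear","twist","hand"]}

```bash
mkdir -p pics; cat > h.py <<'E'
from rig import arm
import numpy as np, cv2
def proj(cam,P):
    c=arm.camera_params(cam);R=np.array(c["R"]);t=np.array(c["t"])
    r,_=cv2.Rodrigues(R)
    return cv2.projectPoints(np.array(P,float).reshape(-1,1,3),r,t.astype(float),np.array(c["intrinsics"],float),np.array(c["dist_coeffs"],float))[0].reshape(-1,2)
def ray(cam,uv,z):
    c=arm.camera_params(cam);R=np.array(c["R"]);t=np.array(c["t"])
    p=cv2.undistortPoints(np.array(uv,float).reshape(-1,1,2),np.array(c["intrinsics"],float),np.array(c["dist_coeffs"],float)).reshape(-1,2)
    C=-R.T@t; d=np.c_[p,np.ones(len(p))]@R
    return C+d*((z-C[2])/d[:,2])[:,None]
def snap(cam,fn):
    f=arm.grab_frame(cam); cv2.imwrite("pics/"+fn,cv2.cvtColor(f,cv2.COLOR_RGB2BGR)); return f
E
python3 - <<'E'
from h import *
s=arm.get_state(); print({k:np.round(v,3) for k,v in s.items()})
for c in("side","top"):
    snap(c,c+"0.png")
    for n in "tote_low tote_up low_front up_front up_back up_rim_left up_rim_right low_pocket low_bridge clamp clip vial_1 bottle flask spares".split():
        print(c,n,[(np.round(m["at"]).tolist(),round(m["confidence"],2),proj(c,m["at"])[0].round().tolist()) for m in arm.mark_of(c,n)][:5])
E
```

```text
{'time': np.float64(0.0), 'q': array([ 1.278,  0.354,  1.634, -0.   ,  1.155, -0.002]), 'joint_vel': array([-0.   , -0.001,  0.   , -0.   ,  0.001,  0.   ]), 'joint_torque': array([ 3.0000e-03, -5.9384e+01, -3.3422e+01,  7.0000e-02,  2.3000e-02,
       -0.0000e+00]), 'ee_pos': array([179.071, 598.411, 301.966]), 'tcp_rot': array([-3.14 ,  0.   ,  2.851]), 'wrist_force': array([-0.16 ,  0.904,  0.113]), 'ft_torque': array([-0.013,  0.008,  0.024]), 'gripper_force': np.float64(0.0), 'opening': np.float64(1.002)}
side tote_low [([589.0, -40.0, 3.0], 0.89, [338.0, 244.0])]
side tote_up [([451.0, 203.0, 3.0], 0.98, [272.0, 194.0])]
side low_front [([506.0, -59.0, 59.0], 0.56, [303.0, 234.0])]
side up_front [([367.0, 180.0, 59.0], 0.83, [240.0, 184.0])]
side up_back [([531.0, 224.0, 57.0], 0.58, [299.0, 172.0])]
side up_rim_left [([435.0, 252.0, 73.0], 0.97, [264.0, 165.0])]
side up_rim_right [([457.0, 153.0, 67.0], 0.96, [274.0, 184.0])]
side low_pocket [([562.0, -1.0, 67.0], 0.9, [324.0, 213.0])]
side low_bridge []
side clamp [([454.0, 81.0, 2.0], 0.83, [277.0, 220.0]), ([432.0, 343.0, 0
[... 875 characters left out ...]
0], 0.7, [332.0, 213.0]), ([442.0, -306.0, -2.0], 0.39, [429.0, 254.0])]
top low_bridge []
top clamp [([449.0, 77.0, -0.0], 0.72, [307.0, 251.0]), ([428.0, 349.0, 1.0], 0.65, [221.0, 257.0]), ([571.0, 80.0, -2.0], 0.54, [307.0, 213.0]), ([415.0, 203.0, 3.0], 0.47, [267.0, 261.0])]
top clip [([489.0, 209.0, 2.0], 0.42, [266.0, 238.0])]
top vial_1 [([557.0, -66.0, 3.0], 0.59, [353.0, 217.0]), ([585.0, -24.0, 5.0], 0.51, [340.0, 208.0]), ([631.0, -56.0, 8.0], 0.41, [350.0, 194.0]), ([546.0, -33.0, 2.0], 0.38, [342.0, 221.0])]
top bottle [([739.0, -57.0, -1.0], 0.64, [350.0, 162.0])]
top flask [([756.0, 64.0, -3.0], 0.72, [313.0, 157.0])]
top spares [([442.0, -312.0, 1.0], 0.56, [431.0, 254.0])]
```

View pics/side0.png

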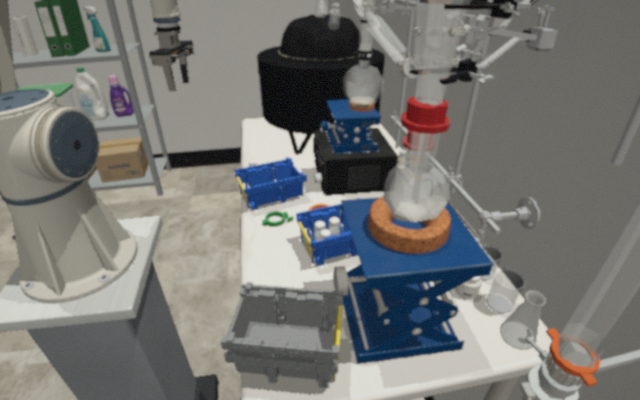

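View pics/top0.png

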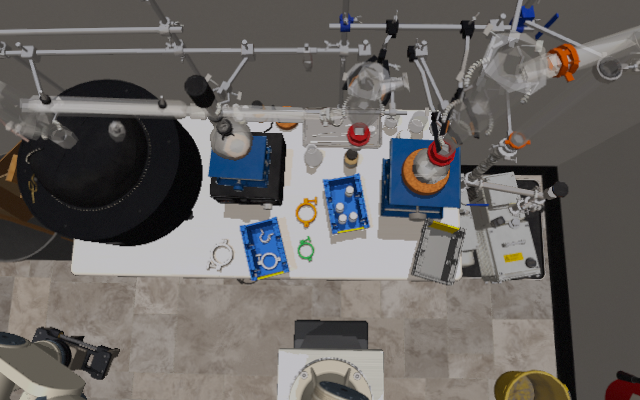

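The side view shows tote_up at about (270,180), the vial tote at (328,232) and the grey spares at (290,330). In the top view, tote_up is at (265,248) with a white clamp and clip inside, tote_low with its vials is at (346,204), and the spares are at (438,250). The clamp look-alikes are the green one (306,249), the orange one (307,211) and the large white one (221,257). The clamp meant is the smaller one inside tote_up, at (268,261).

I'll refine the two poses with repeated marks and check the overlay.

```bash
cat >> h.py <<'E'
from scipy.optimize import minimize
LOC=dict(tote_low=(0,0,0),tote_up=(0,0,0),low_front=(-85,0,60),up_front=(-85,0,60),up_back=(85,0,57),up_rim_left=(-4,49,70),up_rim_right=(-4,-49,70))
def solids(pose,dz=0):  # rim hull + floor of tote
    x,y,a=pose; c,s=np.cos(a),np.sin(a)
    P=[(sx*85,sy*50,z) for sx in(-1,1) for sy in(-1,1) for z in(56,60)]+[(sx*78,sy*57,z) for sx in(-1,1) for sy in(-1,1) for z in(58,76)]+[(sx*70,sy*44,0) for sx in(-1,1) for sy in(-1,1)]
    P=np.array(P,float); return np.c_[x+c*P[:,0]-s*P[:,1],y+s*P[:,0]+c*P[:,1],P[:,2]+dz]
def fit_marks(names,reps,cams=("side","top"),guess=None,tol=25):
    A=[]
    for _ in range(reps):
        for cam in cams:
            arm.grab_frame(cam)
            for n in names:
                for m in arm.mark_of(cam,n)[:3]:
                    if m["confidence"]>.3: A.append((n,m["at"],cam))
    def pred(p,n):
        l=LOC[n];c,s=np.cos(p[2]),np.sin(p[2]);return np.array([p[0]+c*l[0]-s*l[1],p[1]+s*l[0]+c*l[1]])
    A=[a for a in A if np.hypot(*(pred(guess,a[0])-a[1][:2]))<tol]
    f=lambda p:sum(np.hypot(np.hypot(*(pred(p,a[0])-a[1][:2])),1) for a in A)
    r=minimize(f,guess,method="Nelder-Mead",options=dict(xatol=1e-4,fatol=1e-4,initial_simplex=np.array(guess)+np.array([[0,0,0],[8,0,0],[0,8,0],[0,0,.1]])))
    for a in A: print(a[0],a[2],np.round(a[1]-np.r_[pred(r.x,a[0]),0],1))
    return r.x
def delta(tx,ty,tz,yaw=None):
    """linear / twist units to reach world TCP, assuming tool down"""
    s=arm.get_state();from scipy.spatial.transform import Rotation as Ro
    R=Ro.from_euler("xyz",s["tcp_rot"]);d=np.array([tx,ty,tz])-s["ee_pos"]
    out=R.inv().apply(d)/30; tw=np.zeros(3)
    if yaw is not None: tw=np.degrees((R.inv()*Ro.from_euler("xyz",[np.pi,0,yaw])).as_rotvec())/6
    print("pos",s["ee_pos"].round(1),"rot",np.round(s["tcp_rot"],4),"F",s["wrist_force"].round(1),"t",s["time"],"lin",out.round(3),"tw",tw.round(3))
E
python3 - <<'E'
from h import *
u=fit_marks(["tote_up","up_front","up_back","up_rim_right","up_rim_left"],3,guess=[450,202,.25])
l=fit_marks(["tote_low","low_front"],3,guess=[587,-40,.23])
print("up",u,"low",l)
# mask-silhouette fit in top camera
res={}
for n,g in(("tote_up",u),("tote_low",l)):
    for cam in("top","side"):
        ms=arm.cut_out(cam,n)
        for m in ms[:2]:
            M=m["pixels"]; ys,xs=np.nonzero(M); print(n,cam,m["confidence"],M.sum(),xs.mean(),ys.mean())
            if cam=="side" or abs(xs.mean()-proj(cam,[[g[0],g[1],40]])[0,0])>25: continue
            K=8;x0,y0=xs.min()-8,ys.min()-8;w,h=xs.max()-x0+9,ys.max()-y0+9
            B=cv2.resize(M[y0:y0+h,x0:x0+w].astype(np.uint8),None,fx=K,fy=K,interpolation=cv2.INTER_NEAREST)
            def cost(p):
                q=(proj(cam,solids(p))-[x0,y0]+.5)*K
                I=np.zeros_like(B);cv2.fillConvexPoly(I,cv2.convexHull(q.astype(np.float32)).round().astype(np.int32),1)
                return np.sum(I!=B)/K**2
            r=minimize(cost,g,method="Nelder-Mead",options=dict(initial_simplex=g+np.array([[0,0,0],[6,0,0],[0,6,0],[0,0,.06]])))
            print("maskfit",n,r.x,r.fun)
im=cv2.imread("pics/top0.png")[160:300,220:400];im=cv2.resize(im,None,fx=4,fy=4,interpolation=cv2.INTER_CUBIC)
for p in(u,l):
    q=((proj("top",solids(p))-[220,160]+.5)*4).astype(int)
    for a in q: cv2.circle(im,tuple(map(int,a)),2,(0,0,255),-1)
cv2.imwrite("pics/crop1.png",im)
E
```

```text
tote_up side [0.4 3.1 4. ]
up_front side [ 1.9 -0.2 57. ]
up_back side [-0.  -0.5 55.6]
up_rim_right side [-0.  -4.4 69.9]
up_rim_left side [-0.2  2.2 73.8]
tote_up top [ 2.   2.2 -1.8]
up_front top [-2.7 -0.3 58.8]
up_back top [-2.2  0.9 56.3]
up_rim_right top [-0.6 -1.5 71.9]
up_rim_left top [ 1.8 -2.  71.6]
tote_up side [0.1 1.9 3.4]
up_front side [ 0.  -0.1 57.8]
up_back side [-3.3  1.3 55.7]
up_rim_right side [-0.  -2.7 70.4]
up_rim_left side [ 0.2  1.5 75.2]
tote_up top [ 0.2  3.4 -2.1]
up_front top [-3.2 -2.2 61. ]
up_back top [-2.6 -0.6 54.5]
up_rim_right top [-1.4 -0.4 71.6]
up_rim_left top [ 4.  -1.2 67.7]
tote_up side [-0.3  1.6  1.9]
up_front side [ 0.7  0.3 57. ]
up_back side [-1.4  1.3 56. ]
up_rim_right side [ 3.1 -0.3 67.3]
up_rim_left side [ 6.   0.2 71.8]
tote_up top [ 2.1 -0.5 -2. ]
up_front top [ 0.5 -1.6 57.7]
up_back top [-0.1 -0.5 55.3]
up_rim_right top [-3.3  1.4 69.3]
up_rim_left top [ 1.5 -4.4 70.1]
tote_low side [ 1.9 -1.9  4.7]
low_front side [ 0.5 -0.2 57.9]
tote_low top [0.4 0.1 2.8]
low_front top [-2.9 -0.2 65.3]
tote_low side [-1.1  2.6  0.9]
low_front side [ 1.3  0.6 60.2]
tote_low top [1.3 3.3 1. ]
low_front top [-1.5  0.7 64.2]
tote_low side [-0.4 -2.3 -0.1]
low_front side [-0.7 -2.8 62.2]
tote_low top [ 1.8  0.1 -1.9]
low_front top [-2.9  0.3 59.7]
up [4.49700557e+02 2.02184174e+02 2.66082119e-01] low [ 5.89710465e+02 -3.92289512e+01  2.22513995e-01]
tote_up top 0.58 1906 263.74344176285416 248.01573976915006
maskfit tote_up [4.50614860e+02 2.03225014e+02 2.65464698e-01] 298.46875
tote_up side 0.69 2587 269.85195206803246 182.05179744878237
tote_low top 0.84 1598 345.17396745932416 202.2083854818523
maskfit tote_low [ 5.91161607e+02 -3.92713484e+01  1.96443244e-01] 472.796875
tote_low top 0.55 2025 263.7096296296296 248.52987654320987
tote_low side 0.55 1948 325.57340862422996 234.1699178644764
```

View pics/crop1.png

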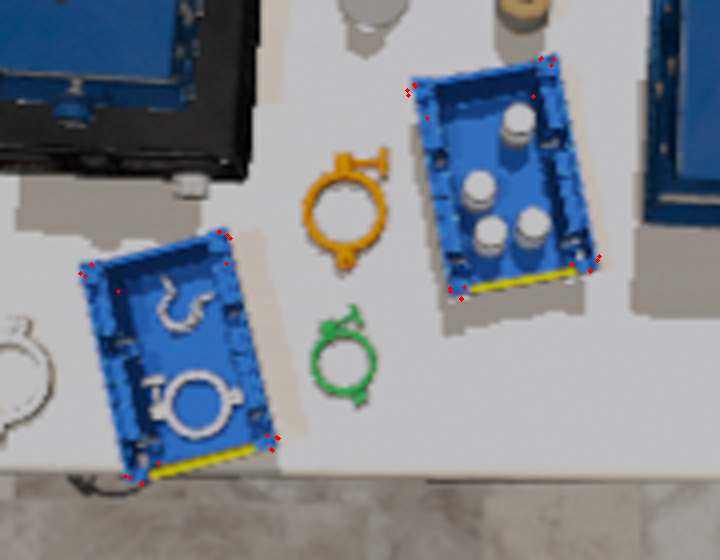

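The crop confirms both totes. tote_up is at the lower left (crop 175,355) with the white clamp and clip. tote_low is at the upper right (crop 505,175) with four upright vials, and its projected corners fall on the moulding. Both yellow ends face the robot. I'll refine the yaw of tote_low and move above up_rim_right.

```bash
python3 - <<'E'
from h import *
im=cv2.imread("pics/top0.png");hsv=cv2.cvtColor(im,cv2.COLOR_BGR2HSV)
for n,(a,b,c,d) in dict(up=(255,265,290,282),low=(332,225,370,236)).items():
    m=cv2.inRange(hsv[b:d,a:c],(22,120,90),(36,255,255));y,x=np.nonzero(m)
    vx,vy,x0,y0=cv2.fitLine(np.c_[x+a,y+b].astype(np.float32),cv2.DIST_L2,0,.01,.01).ravel()
    P=ray("top",[[x0-14*vx,y0-14*vy],[x0+14*vx,y0+14*vy]],60);dd=P[1]-P[0]
    print(n,len(x),"yellow yaw",np.arctan2(dd[1],dd[0])+np.pi/2,P.mean(0))
C=lambda L:np.array(L)/4+[220,160]-.5
for n,L in dict(lowL=[(416,85),(448,285)],lowR=[(556,60),(597,262)],upL=[(82,272),(126,475)],upR=[(228,236),(275,440)]).items():
    P=ray("top",C(L),76);d=P[0]-P[1];print(n,np.arctan2(d[1],d[0]),P.round(1).tolist())
delta(459,154,230,3.408-2*np.pi)
E
```

```text
up 68 yellow yaw 0.2650530084094018 [370.95818187 184.13019075  60.        ]
low 47 yellow yaw 0.1893219966109574 [509.85496201 -56.96002397  60.        ]
lowL 0.1669863666665406 [[657.4, 27.1, 76.0], [503.9, 1.3, 76.0]]
lowR 0.1917760070441368 [[678.0, -79.8, 76.0], [522.4, -110.0, 76.0]]
upL 0.2593483261354211 [[510.8, 276.4, 76.0], [360.7, 236.6, 76.0]]
upR 0.2561337856919956 [[539.3, 167.2, 76.0], [387.7, 127.5, 76.0]]
pos [179.2 598.7 302.7] rot [-3.1415  0.      2.8508] F [0.1 0.4 0.5] t 4.5 lin [-13.185 -11.528   2.423] tw [-0.     0.    -5.321]
```

>>> arm_command:
  linear:
    - [-1.3, -1.1, 0.2]
    - [-2.6, -2.3, 0.5]
    - [-3.9, -3.4, 0.7]
    - [-5.2, -4.5, 1.0]
    - [-6.5, -5.7, 1.2]
    - [-7.8, -6.8, 1.4]
    - [-9.1, -8, 1.7]
    - [-9.1, -8, 1.7]
  twist:
    - [0, 0, -0.6]
    - [0, 0, -1.2]
    - [0, 0, -1.8]
    - [0, 0, -2.4]
    - [0, 0, -3]
    - [0, 0, -4]
    - [0, 0, -5.3]
    - [0, 0, -5.3]
  hand: [0.7, 0.7, 0.7, 0.7, 0.7, 0.7, 0.7, 0.7]

```text
time: 5.17
ee_pos: [352.9, 321.5, 257.3]
tcp_rot: [3.141, 0.001, -2.87]
wrist_force: [0.8, 1.3, -1.5]
opening: 0.695
gripper_force: 0.0
```

```bash
python3 -c "
from h import *
delta(459,154,230,3.405-2*np.pi)"
```

```text
pos [352.9 321.5 257.3] rot [ 3.1410e+00  9.0000e-04 -2.8704e+00] F [ 0.8  1.3 -1.5] t 5.1667 lin [-1.912 -6.326  0.909] tw [0.006 0.009 0.074]
```

>>> arm_command:
  linear:
    - [-0.3, -1, 0.2]
    - [-0.6, -2, 0.4]
    - [-0.9, -3, 0.6]
    - [-1.2, -4, 0.8]
    - [-1.5, -5, 0.9]
    - [-1.8, -5.8, 0.9]
    - [-1.9, -6.3, 0.9]
    - [-1.9, -6.3, 0.9]
  twist:
    - [0, 0, 0.1]
    - [0, 0, 0.1]
    - [0, 0, 0.1]
    - [0, 0, 0.1]
    - [0, 0, 0.1]
    - [0, 0, 0.1]
    - [0, 0, 0.1]
    - [0, 0, 0.1]
  hand: [0.7, 0.7, 0.7, 0.7, 0.7, 0.7, 0.7, 0.7]

```text
time: 5.83
ee_pos: [457.9, 153.1, 230.3]
tcp_rot: [-3.141, 0.001, -2.89]
wrist_force: [-0.8, -0.8, -0.3]
opening: 0.7
gripper_force: 0.0
```

```bash
python3 -c "
from h import *
delta(459,154,148,3.405-2*np.pi)"
```

```text
pos [457.9 153.1 230.3] rot [-3.1410e+00  5.0000e-04 -2.8903e+00] F [-0.8 -0.8 -0.3] t 5.8333 lin [-0.041  0.02   2.742] tw [-0.006  0.005 -0.116]
```

>>> arm_command:
  linear:
    - [0, 0, 0.5]
    - [0, 0, 1]
    - [0, 0, 1.5]
    - [0, 0, 2]
    - [0, 0, 2.3]
    - [0, 0, 2.6]
    - [0, 0, 2.78]
    - [0, 0, 2.78]
  twist:
    - [0, 0, -0.1]
    - [0, 0, -0.1]
    - [0, 0, -0.1]
    - [0, 0, -0.1]
    - [0, 0, -0.1]
    - [0, 0, -0.1]
    - [0, 0, -0.1]
    - [0, 0, -0.1]
  hand: [0.7, 0.7, 0.7, 0.7, 0.7, 0.7, 0.7, 0.7]

```text
time: 6.5
ee_pos: [456.2, 155.4, 146.0]
tcp_rot: [-3.142, -0.001, -2.877]
wrist_force: [0.4, -0.2, 0.5]
opening: 0.699
gripper_force: 0.0
```

```bash
python3 - <<'E'
from h import *
delta(459,154,147,3.405-2*np.pi)
a=snap("side","g1s.png")[120:260,180:380];b=snap("top","g1t.png")[180:320,180:380]
cv2.imwrite("pics/g1.png",cv2.resize(np.hstack([a,b])[:,:,::-1],None,fx=2,fy=2,interpolation=cv2.INTER_CUBIC))
E
```

```text
pos [456.2 155.4 146. ] rot [-3.1416e+00 -1.3000e-03 -2.8771e+00] F [ 0.4 -0.2  0.5] t 6.5 lin [-0.079 -0.069 -0.033] tw [-0.    -0.012  0.01 ]
```

View pics/g1.png

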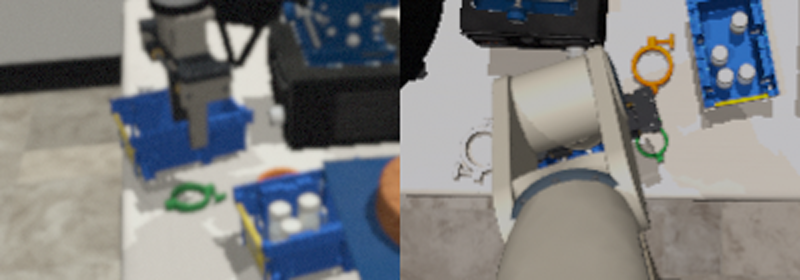

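The gripper straddles tote_up's near rail (crop 195,120 on the left), one finger either side, with no contact yet. Closing.

>>> arm_command:
  linear:
    - [0, 0, 0]
    - [0, 0, 0]
    - [0, 0, 0]
    - [0, 0, 0]
    - [0, 0, 0]
    - [0, 0, 0]
    - [0, 0, 0]
    - [0, 0, 0]
  twist:
    - [0, 0, 0]
    - [0, 0, 0]
    - [0, 0, 0]
    - [0, 0, 0]
    - [0, 0, 0]
    - [0, 0, 0]
    - [0, 0, 0]
    - [0, 0, 0]
  hand: [0.4, 0.3, 0.2, 0.1, 0.1, 0.1, 0.1, 0.1]

```text
time: 7.27
ee_pos: [456.7, 155.1, 146.8]
tcp_rot: [-3.141, 0.0, -2.877]
wrist_force: [0.4, -1.3, 0.7]
opening: 0.171
gripper_force: 30.0
```

```bash
python3 -c "
from h import *
delta(459,154,147,3.405-2*np.pi)"
```

```text
pos [456.7 155.1 146.8] rot [-3.1414e+00  1.0000e-04 -2.8773e+00] F [ 0.4 -1.3  0.7] t 7.2667 lin [-0.065 -0.057 -0.005] tw [-0.002  0.001  0.008]
```

>>> arm_command:
  linear:
    - [0, 0, -0.2]
    - [0, 0, -0.6]
    - [0, 0, -1.2]
    - [0, 0, -1.9]
    - [0, 0, -2.7]
    - [0, 0, -3.5]
    - [0, 0, -4.2]
    - [0, 0, -4.6]
  twist:
    - [0, 0, 0]
    - [0, 0, 0]
    - [0, 0, 0]
    - [0, 0, 0]
    - [0, 0, 0]
    - [0, 0, 0]
    - [0, 0, 0]
    - [0, 0, 0]
  hand: [0.1, 0.1, 0.1, 0.1, 0.1, 0.1, 0.1, 0.1]

```text
time: 7.93
ee_pos: [456.9, 155.3, 287.3]
tcp_rot: [3.141, 0.002, -2.877]
wrist_force: [-0.2, -0.5, -3.9]
opening: 0.168
gripper_force: 30.0
```

```bash
python3 - <<'E'
from h import *
delta(420,80,290,3.405-2*np.pi)
b=snap("side","g2s.png")[80:240,180:360]
cv2.imwrite("pics/g2.png",cv2.resize(b[:,:,::-1],None,fx=3,fy=3,interpolation=cv2.INTER_CUBIC))
E
```

```text
pos [456.9 155.3 287.3] rot [ 3.1415e+00  2.2000e-03 -2.8773e+00] F [-0.2 -0.5 -3.9] t 7.9333 lin [ 1.843 -2.102 -0.095] tw [0.001 0.021 0.008]
```

View pics/g2.png

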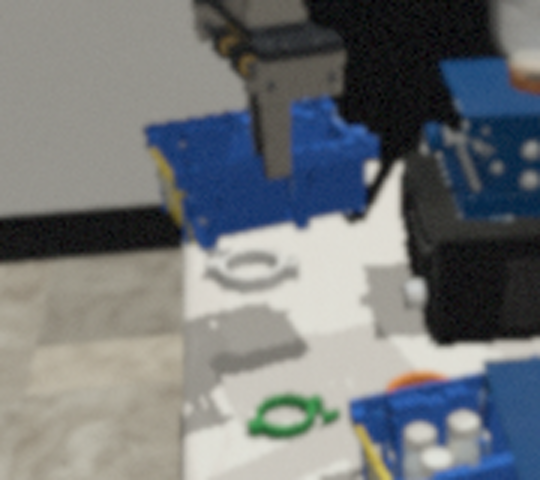

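The side view shows tote_up lifted, roughly level, held by its rail at crop (285,150). Nothing else has moved. Next I move clear towards the robot and turn it.

>>> arm_command:
  linear:
    - [0.2, -0.2, 0]
    - [0.6, -0.6, 0]
    - [1, -1.1, 0]
    - [1.4, -1.6, 0]
    - [1.7, -1.9, 0]
    - [1.85, -2.1, 0]
    - [1.85, -2.1, 0]
    - [1.85, -2.1, 0]
  twist:
    - [0, 0, 0.1]
    - [0, 0, 0.5]
    - [0, 0, 1.2]
    - [0, 0, 2]
    - [0, 0, 3]
    - [0, 0, 4]
    - [0, 0, 5]
    - [0, 0, 6]
  hand: [0.1, 0.1, 0.1, 0.1, 0.1, 0.1, 0.1, 0.1]

```text
time: 8.65
ee_pos: [417.3, 78.2, 283.2]
tcp_rot: [-3.139, -0.003, 2.769]
wrist_force: [0.5, 0.2, -2.8]
opening: 0.17
gripper_force: 30.0
```

>>> arm_command:
  linear:
    - [0, 0, 0]
    - [0, 0, 0]
    - [0, 0, 0]
    - [0, 0, 0]
    - [0, 0, 0]
    - [0, 0, 0]
    - [0, 0, 0]
    - [0, 0, 0]
  twist:
    - [0, 0, 1]
    - [0, 0, 2]
    - [0, 0, 3]
    - [0, 0, 4]
    - [0, 0, 5]
    - [0, 0, 6]
    - [0, 0, 7]
    - [0, 0, 8]
  hand: [0.1, 0.1, 0.1, 0.1, 0.1, 0.1, 0.1, 0.1]

```text
time: 9.32
ee_pos: [417.4, 78.7, 283.1]
tcp_rot: [-3.138, -0.0, 1.932]
wrist_force: [1.0, 0.5, -3.3]
opening: 0.172
gripper_force: 30.0
```

>>> arm_command:
  linear:
    - [0, 0, 0]
    - [0, 0, 0]
    - [0, 0, 0]
    - [0, 0, 0]
    - [0, 0, 0]
    - [0, 0, 0]
    - [0, 0, 0]
    - [0, 0, 0]
  twist:
    - [0, 0, 1]
    - [0, 0, 2]
    - [0, 0, 3]
    - [0, 0, 4]
    - [0, 0, 5]
    - [0, 0, 6]
    - [0, 0, 7]
    - [0, 0, 8]
  hand: [0.1, 0.1, 0.1, 0.1, 0.1, 0.1, 0.1, 0.1]

```text
time: 9.98
ee_pos: [417.5, 78.7, 283.1]
tcp_rot: [-3.139, 0.002, 1.094]
wrist_force: [-0.4, -0.0, -3.4]
opening: 0.172
gripper_force: 30.0
```

```bash
python3 - <<'E'
from h import *
delta(420,80,290,.19)
E
```

```text
pos [417.5  78.7 283.1] rot [-3.1386e+00  2.5000e-03  1.0941e+00] F [-0.4 -0.  -3.4] t 9.9833 lin [ 0.076  0.055 -0.23 ] tw [-0.016  0.035  8.634]
```

>>> arm_command:
  linear:
    - [0, 0, 0]
    - [0, 0, 0]
    - [0, 0, 0]
    - [0, 0, 0]
    - [0, 0, 0]
    - [0, 0, 0]
    - [0, 0, 0]
    - [0, 0, 0]
  twist:
    - [0, 0, 1]
    - [0, 0, 2.2]
    - [0, 0, 3.4]
    - [0, 0, 4.6]
    - [0, 0, 5.8]
    - [0, 0, 7]
    - [0, 0, 8]
    - [0, 0, 8.6]
  hand: [0.1, 0.1, 0.1, 0.1, 0.1, 0.1, 0.1, 0.1]

```text
time: 10.65
ee_pos: [417.5, 78.7, 283.1]
tcp_rot: [3.142, 0.004, 0.193]
wrist_force: [0.0, -0.8, -2.7]
opening: 0.171
gripper_force: 30.0
```

```bash
python3 - <<'E'
from h import *
delta(567,6,283,.19)
E
```

```text
pos [417.5  78.7 283.1] rot [3.1416 0.0038 0.1925] F [ 0.  -0.8 -2.7] t 10.65 lin [ 4.428  3.333 -0.014] tw [0.    0.036 0.024]
```

>>> arm_command:
  linear:
    - [0.2, 0.2, 0]
    - [0.8, 0.6, 0]
    - [1.5, 1.1, 0]
    - [2.3, 1.7, 0]
    - [3.1, 2.3, 0]
    - [3.8, 2.9, 0]
    - [4.3, 3.2, 0]
    - [4.43, 3.33, 0]
  twist:
    - [0, 0, 0]
    - [0, 0, 0]
    - [0, 0, 0]
    - [0, 0, 0]
    - [0, 0, 0]
    - [0, 0, 0]
    - [0, 0, 0]
    - [0, 0, 0]
  hand: [0.1, 0.1, 0.1, 0.1, 0.1, 0.1, 0.1, 0.1]

```text
time: 11.32
ee_pos: [571.3, 6.5, 283.5]
tcp_rot: [3.141, 0.001, 0.201]
wrist_force: [-0.2, 0.2, -2.7]
opening: 0.167
gripper_force: 30.0
```

```bash
python3 - <<'E'
from h import *
delta(567,6,283,.19)
a=snap("side","g3s.png")[130:290,250:450];b=snap("top","g3t.png")[130:290,260:460]
cv2.imwrite("pics/g3.png",cv2.resize(np.hstack([a,b])[:,:,::-1],None,fx=2,fy=2,interpolation=cv2.INTER_CUBIC))
for _ in range(2):
  for cam in("side","top"):
    arm.grab_frame(cam)
    for n in("tote_up","up_front","up_back","up_rim_left","up_rim_right","tote_low","low_front","low_bridge","low_pocket"):
        print(cam,n,[(np.round(m["at"],1).tolist(),round(m["confidence"],2)) for m in arm.mark_of(cam,n)[:2]])
E
```

```text
pos [571.3   6.5 283.5] rot [3.1414e+00 7.0000e-04 2.0120e-01] F [-0.2  0.2 -2.7] t 11.3167 lin [-0.144 -0.014  0.016] tw [0.002 0.007 0.107]
side tote_up [([576.1, -39.6, 138.9], 0.87)]
side up_front [([659.6, -25.6, 192.7], 0.68)]
side up_back [([490.3, -57.8, 194.0], 0.84)]
side up_rim_left []
side up_rim_right [([569.4, 7.1, 203.2], 0.63), ([580.8, -22.4, 5.0], 0.55)]
side tote_low [([589.0, -37.5, 1.7], 0.83)]
side low_front [([506.9, -56.8, 57.5], 0.9), ([584.5, -43.6, 61.0], 0.46)]
side low_bridge []
side low_pocket [([564.1, 1.3, 67.1], 0.92)]
top tote_up [([576.1, -39.8, 134.4], 0.69)]
top up_front []
top up_back [([492.0, -59.1, 194.4], 0.91)]
top up_rim_left [([591.7, -89.4, 203.5], 0.63)]
top up_rim_right [([565.5, 7.5, 208.2], 0.8), ([577.0, -36.4, 137.3], 0.52)]
top tote_low []
top low_front []
top low_bridge []
top low_pocket []
side tote_up [([577.4, -37.9, 139.0], 0.84), ([590.7, -39.3, 3.5], 0.29)]
side up_front [([658.3, -25.2, 193.5], 0.88), ([441.8, -312.0, -0.6], 0.6)]
side up_back [([495.1, -56.4, 194.9], 0.56)]
side up_rim_left [([591.5, -86.6, 208.7], 0.69)]
side up_rim_right [([571.3, 4.2, 204.0], 0.78), ([543.8, -35.2, 5.7], 0.41)]
side tote_low [([590.8, -40.5, 4.7], 0.93)]
side low_front [([506.9, -59.3, 60.9], 0.85)]
side low_bridge []
side low_pocket [([562.4, 1.8, 65.6], 0.94)]
top tote_up [([576.7, -41.4, 135.4], 0.88)]
top up_front [([575.4, -38.1, 135.7], 0.31)]
top up_back [([489.9, -57.4, 193.3], 0.71), ([569.6, 6.0, 210.1], 0.42)]
top up_rim_left [([592.1, -92.7, 207.6], 0.8)]
top up_rim_right [([569.3, 8.1, 207.2], 0.64)]
top tote_low []
top low_front []
top low_bridge []
top low_pocket []
```

View pics/g3.png

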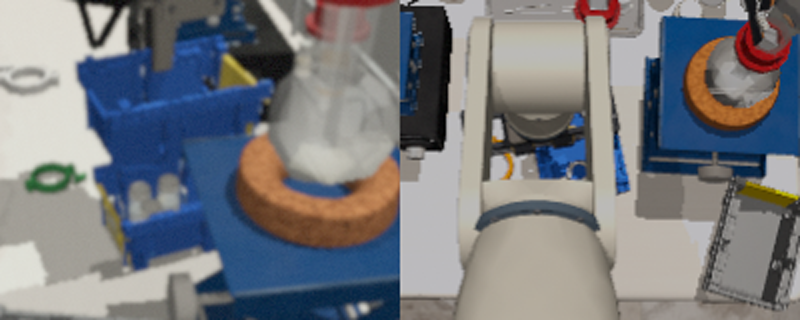

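The turned tote_up hangs above tote_low. In the left crop its yellow end is now away from the robot at (238,75), while tote_low's is near at (112,220), and the vials are standing. Marks put tote_up's origin about 14 mm short of the seat and about 1 mm to the left, so I'll shift it back 5.5 mm and right 1 mm, then lower.

```bash
python3 - <<'E'
from h import *
delta(566.1,4.3,226,.197)
E
```

```text
pos [569.7   8.6 284.8] rot [-3.1416  0.      0.2014] F [ 0.  -0.2 -3.2] t 13.4167 lin [-0.145  0.117  1.959] tw [-0.     0.     0.042]
```

>>> arm_command:
  linear:
    - [-0.18, 0.06, 0]
    - [-0.18, 0.06, 0.3]
    - [-0.18, 0.06, 0.7]
    - [-0.18, 0.06, 1.1]
    - [-0.18, 0.06, 1.4]
    - [-0.18, 0.06, 1.7]
    - [-0.18, 0.06, 1.9]
    - [-0.18, 0.06, 1.95]
  twist:
    - [0, 0, 0.04]
    - [0, 0, 0.04]
    - [0, 0, 0.04]
    - [0, 0, 0.04]
    - [0, 0, 0.04]
    - [0, 0, 0.04]
    - [0, 0, 0.04]
    - [0, 0, 0.04]
  hand: [0.1, 0.1, 0.1, 0.1, 0.1, 0.1, 0.1, 0.1]

```text
time: 14.08
ee_pos: [564.2, 5.8, 224.6]
tcp_rot: [-3.141, 0.002, 0.197]
wrist_force: [-0.0, 0.3, -2.8]
opening: 0.167
gripper_force: 30.0
```

```bash
python3 - <<'E'
from h import *
a=snap("side","g4s.png")[130:280,270:420]
z=[]
Z={}
for i in range(3):
  arm.grab_frame("side"); arm.grab_frame("top")
  z.append(arm.get_state()["ee_pos"])
  for cam in("side","top"):
   for n in("tote_up","up_front","up_back","up_rim_left","up_rim_right","tote_low","low_front","low_pocket"):
    if cam=="top" and n.startswith(("tote_low","low")): continue
    for m in arm.mark_of(cam,n)[:1]:
        if m["confidence"]>.5: Z.setdefault((cam,n),[]).append(m["at"])
for k,v in Z.items(): print(k,len(v),np.median(v,0).round(1))
print(np.round(z,1))
delta(566.1,4.3,218,.197)
cv2.imwrite("pics/g4.png",cv2.resize(a[:,:,::-1],None,fx=4,fy=4,interpolation=cv2.INTER_CUBIC))
E
```

```text
('side', 'tote_up') 2 [570.2 -39.8  80. ]
('side', 'up_front') 3 [654.2 -28.1 137.2]
('side', 'up_back') 3 [485.7 -59.3 134.2]
('side', 'up_rim_left') 3 [585.4 -90.2 150.2]
('side', 'up_rim_right') 3 [563.3   5.2 148.7]
('side', 'tote_low') 3 [591.5 -40.    2.9]
('side', 'low_front') 3 [506.6 -59.3  60.1]
('top', 'tote_up') 3 [570.6 -38.8  76.6]
('top', 'up_back') 3 [485.9 -59.7 136.5]
('top', 'up_rim_left') 3 [585.3 -92.6 148.6]
('top', 'up_rim_right') 3 [564.6   6.  149.8]
[[564.9   5.8 226.3]
 [564.8   5.8 226.3]
 [564.8   5.8 226.3]]
pos [564.8   5.8 226.3] rot [ 3.1416 -0.      0.1972] F [-0.  -0.  -2.9] t 16.3833 lin [0.033 0.057 0.276] tw [ 0.    -0.     0.002]
```

View pics/g4.png

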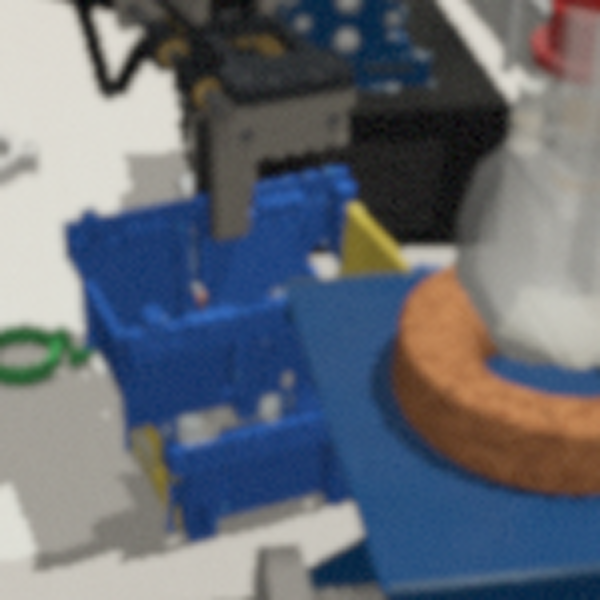

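tote_up hovers about 10 mm above the rails in crop region (70-400, 170-420), with tote_low below it and the vial caps visible at (190-270,420). Marks give x about -20 mm (good) and y about +1.4 mm. I'll correct y and lower by feel.

>>> arm_command:
  linear:
    - [0, 0.05, 0.03]
    - [0, 0.05, 0.07]
    - [0, 0.05, 0.11]
    - [0, 0.05, 0.15]
    - [0, 0.05, 0.19]
    - [0, 0.05, 0.22]
    - [0, 0.05, 0.25]
    - [0, 0.05, 0.25]
  twist:
    - [0, 0, 0]
    - [0, 0, 0]
    - [0, 0, 0]
    - [0, 0, 0]
    - [0, 0, 0]
    - [0, 0, 0]
    - [0, 0, 0]
    - [0, 0, 0]
  hand: [0.1, 0.1, 0.1, 0.1, 0.1, 0.1, 0.1, 0.1]

```text
time: 17.05
ee_pos: [565.0, 4.3, 218.6]
tcp_rot: [-3.142, 0.0, 0.197]
wrist_force: [0.2, 0.0, -4.2]
opening: 0.172
gripper_force: 30.0
```

>>> arm_command:
  linear:
    - [0, 0, 0]
    - [0, 0, 0.01]
    - [0, 0, 0.02]
    - [0, 0, 0.03]
    - [0, 0, 0.04]
    - [0, 0, 0.05]
    - [0, 0, 0.05]
    - [0, 0, 0.05]
  twist:
    - [0, 0, 0]
    - [0, 0, 0]
    - [0, 0, 0]
    - [0, 0, 0]
    - [0, 0, 0]
    - [0, 0, 0]
    - [0, 0, 0]
    - [0, 0, 0]
  hand: [0.1, 0.1, 0.1, 0.1, 0.1, 0.1, 0.1, 0.1]

```text
time: 17.72
ee_pos: [565.1, 4.3, 217.4]
tcp_rot: [-3.142, -0.0, 0.197]
wrist_force: [-0.5, 0.3, -1.2]
opening: 0.173
gripper_force: 30.0
```

>>> arm_command:
  linear:
    - [0, 0, 0.01]
    - [0, 0, 0.02]
    - [0, 0, 0.03]
    - [0, 0, 0.04]
    - [0, 0, 0.04]
    - [0, 0, 0.04]
    - [0, 0, 0.04]
    - [0, 0, 0.04]
  twist:
    - [0, 0, 0]
    - [0, 0, 0]
    - [0, 0, 0]
    - [0, 0, 0]
    - [0, 0, 0]
    - [0, 0, 0]
    - [0, 0, 0]
    - [0, 0, 0]
  hand: [0.1, 0.1, 0.1, 0.1, 0.1, 0.1, 0.1, 0.1]

```text
time: 18.38
ee_pos: [565.2, 4.5, 216.8]
tcp_rot: [-3.141, -0.001, 0.197]
wrist_force: [-3.1, 3.3, 7.0]
opening: 0.17
gripper_force: 30.0
```

```bash
python3 - <<'E'
from h import *
for i in range(3): arm.grab_frame("side"); s=arm.get_state(); print(s["wrist_force"].round(1),s["ft_torque"].round(2),s["ee_pos"].round(1))
E
```

```text
[-2.6  2.5  6.8] [ 0.28  0.74 -0.1 ] [565.2   4.5 216.8]
[-3.1  2.7  6.6] [ 0.35  0.71 -0.06] [565.2   4.5 216.8]
[-2.5  2.7  6.5] [0.28 0.68 0.02] [565.1   4.5 216.8]
```

Contact is at the rail-flat height (TCP about 217), as predicted. Ease off, release and lift.

>>> arm_command:
  linear:
    - [0, 0, -0.02]
    - [0, 0, -0.02]
    - [0, 0, -0.02]
    - [0, 0, -0.02]
    - [0, 0, -0.02]
    - [0, 0, -0.02]
    - [0, 0, -0.02]
    - [0, 0, -0.02]
  twist:
    - [0, 0, 0]
    - [0, 0, 0]
    - [0, 0, 0]
    - [0, 0, 0]
    - [0, 0, 0]
    - [0, 0, 0]
    - [0, 0, 0]
    - [0, 0, 0]
  hand: [0.1, 0.17, 0.2, 0.25, 0.35, 0.45, 0.5, 0.5]

```text
time: 19.2
ee_pos: [565.1, 4.2, 216.7]
tcp_rot: [3.142, -0.0, 0.197]
wrist_force: [-0.5, -0.3, -0.4]
opening: 0.492
gripper_force: 0.0
```

>>> arm_command:
  linear:
    - [0, 0, -0.1]
    - [0, 0, -0.4]
    - [0, 0, -0.9]
    - [0, 0, -1.5]
    - [0, 0, -2.1]
    - [0, 0, -2.7]
    - [0, 0, -3]
    - [0, 0, -3]
  twist:
    - [0, 0, 0]
    - [0, 0, 0]
    - [0, 0, 0]
    - [0, 0, 0]
    - [0, 0, 0]
    - [0, 0, 0]
    - [0, 0, 0]
    - [0, 0, 0]
  hand: [0.5, 0.5, 0.5, 0.5, 0.5, 0.5, 0.5, 0.5]

```text
time: 19.87
ee_pos: [566.1, 4.3, 309.4]
tcp_rot: [3.141, -0.004, 0.197]
wrist_force: [0.1, -0.3, 0.5]
opening: 0.5
gripper_force: 0.0
```

```bash
python3 - <<'E'
from h import *
# push TCP start: low frame x=-130,y=0
delta(590.2-135*.981,-41.5-135*.194,306,.197+np.pi/2)
a=snap("side","g5s.png")[130:280,270:420]
cv2.imwrite("pics/g5.png",cv2.resize(a[:,:,::-1],None,fx=4,fy=4,interpolation=cv2.INTER_CUBIC))
Z={}
for i in range(2):
  arm.grab_frame("side")
  for n in("tote_up","up_front","up_back","up_rim_left","up_rim_right","tote_low","low_front","low_pocket"):
    for m in arm.mark_of("side",n)[:1]: Z.setdefault(n,[]).append(m["at"])
for k,v in Z.items(): print(k,len(v),np.mean(v,0).round(1))
E
```

```text
pos [566.1   4.3 309.4] rot [ 3.1408 -0.0043  0.1972] F [ 0.1 -0.3  0.5] t 19.8667 lin [-4.012  1.646  0.098] tw [  0.038  -0.026 -14.998]
tote_up 2 [573.2 -45.4  73.5]
up_back 2 [486.6 -61.  126.4]
up_rim_left 2 [547.1 -75.4 101. ]
up_rim_right 2 [567.    1.8 136.3]
tote_low 2 [588.6 -65.   70.4]
low_front 2 [507.4 -58.8  57.6]
up_front 1 [656.3 -28.9 128.3]
low_pocket 1 [508.1 -57.2  61. ]
```

View pics/g5.png

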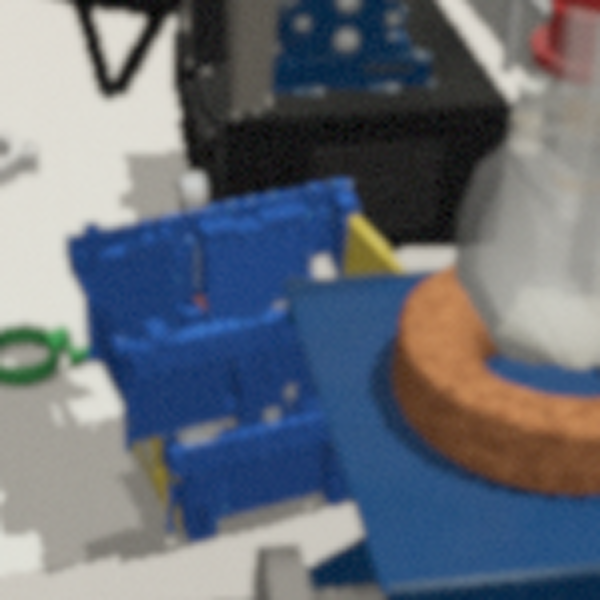

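tote_up rests on the rails, level and turned, in crop (70-400, 185-440). Its yellow end is at (370,245), and tote_low and the vials are undisturbed. Next I bring the shut fingers behind the plain end.

>>> arm_command:
  linear:
    - [-0.4, 0.1, 0]
    - [-1.2, 0.4, 0]
    - [-2, 0.8, 0]
    - [-2.9, 1.2, 0]
    - [-3.6, 1.5, 0]
    - [-4, 1.63, 0]
    - [-4.05, 1.63, 0]
    - [-4.05, 1.63, 0]
  twist:
    - [0, 0, 0]
    - [0, 0, 0]
    - [0, 0, 0]
    - [0, 0, 0]
    - [0, 0, 0]
    - [0, 0, 0]
    - [0, 0, 0]
    - [0, 0, 0]
  hand: [0.3, 0.1, 0, 0, 0, 0, 0, 0]

```text
time: 21.48
ee_pos: [455.4, -67.6, 307.1]
tcp_rot: [3.141, -0.001, 0.196]
wrist_force: [1.1, 0.5, -0.2]
opening: 0.001
gripper_force: 0.0
```

```bash
python3 - <<'E'
from h import *
delta(456.7,-67.1,205,.197)
E
```

```text
pos [455.4 -67.6 307.1] rot [ 3.1415e+00 -1.1000e-03  1.9600e-01] F [ 1.1  0.5 -0.2] t 21.4833 lin [ 0.043 -0.008  3.403] tw [ 0.001 -0.01  -0.009]
```

>>> arm_command:
  linear:
    - [0, 0, 0.4]
    - [0, 0, 1]
    - [0, 0, 1.7]
    - [0, 0, 2.4]
    - [0, 0, 3]
    - [0, 0, 3.3]
    - [0, 0, 3.4]
    - [0, 0, 3.4]
  twist:
    - [0, 0, 0]
    - [0, 0, 0]
    - [0, 0, 0]
    - [0, 0, 0]
    - [0, 0, 0]
    - [0, 0, 0]
    - [0, 0, 0]
    - [0, 0, 0]
  hand: [0, 0, 0, 0, 0, 0, 0, 0]

```text
time: 22.15
ee_pos: [455.9, -67.1, 204.3]
tcp_rot: [-3.141, 0.001, 0.198]
wrist_force: [0.2, 0.5, 0.8]
opening: 0.007
gripper_force: 0.0
```

```bash
python3 - <<'E'
from h import *
delta(472,-64.0,205,.197)
a=snap("side","g6s.png")[130:280,230:430];b=snap("top","g6t.png")[130:280,260:460]
cv2.imwrite("pics/g6.png",cv2.resize(np.hstack([a,b])[:,:,::-1],None,fx=2,fy=2,interpolation=cv2.INTER_CUBIC))
E
```

```text
pos [455.9 -67.1 204.3] rot [-3.1412e+00  9.0000e-04  1.9770e-01] F [0.2 0.5 0.8] t 22.15 lin [ 0.546  0.004 -0.024] tw [-0.004  0.008  0.007]
```

View pics/g6.png

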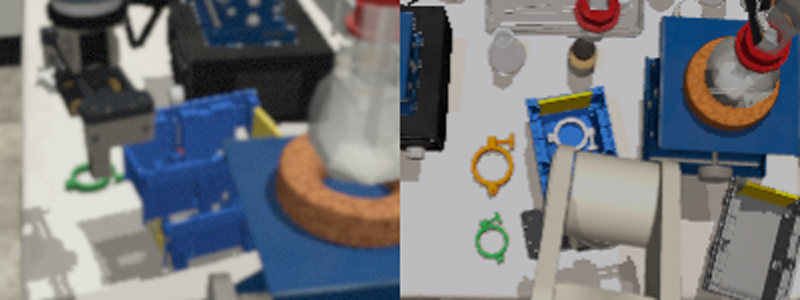

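The left crop shows the shut fingers at (98,160), just behind tote_up's plain end. The top view shows the clamp inside tote_up at (570,132). Advance to contact.

>>> arm_command:
  linear:
    - [0.1, 0, 0]
    - [0.2, 0, 0]
    - [0.3, 0, 0]
    - [0.4, 0, 0]
    - [0.5, 0, 0]
    - [0.55, 0, 0]
    - [0.6, 0, 0]
    - [0.6, 0, 0]
  twist:
    - [0, 0, 0]
    - [0, 0, 0]
    - [0, 0, 0]
    - [0, 0, 0]
    - [0, 0, 0]
    - [0, 0, 0]
    - [0, 0, 0]
    - [0, 0, 0]
  hand: [0, 0, 0, 0, 0, 0, 0, 0]

```text
time: 22.92
ee_pos: [473.4, -63.9, 204.7]
tcp_rot: [3.142, -0.0, 0.197]
wrist_force: [0.3, 0.2, -0.4]
opening: 0.008
gripper_force: 0.0
```

>>> arm_command:
  linear:
    - [0.03, 0, 0]
    - [0.06, 0, 0]
    - [0.09, 0, 0]
    - [0.12, 0, 0]
    - [0.15, 0, 0]
    - [0.18, 0, 0]
    - [0.2, 0, 0]
    - [0.2, 0, 0]
  twist:
    - [0, 0, 0]
    - [0, 0, 0]
    - [0, 0, 0]
    - [0, 0, 0]
    - [0, 0, 0]
    - [0, 0, 0]
    - [0, 0, 0]
    - [0, 0, 0]
  hand: [0, 0, 0, 0, 0, 0, 0, 0]

```text
time: 23.58
ee_pos: [478.7, -62.7, 204.6]
tcp_rot: [-3.141, 0.001, 0.197]
wrist_force: [-4.1, -0.3, 1.8]
opening: 0.006
gripper_force: 1.5
```

>>> arm_command:
  linear:
    - [0.03, 0, 0]
    - [0.06, 0, 0]
    - [0.09, 0, 0]
    - [0.12, 0, 0]
    - [0.15, 0, 0]
    - [0.18, 0, 0]
    - [0.2, 0, 0]
    - [0.2, 0, 0]
  twist:
    - [0, 0, 0]
    - [0, 0, 0]
    - [0, 0, 0]
    - [0, 0, 0]
    - [0, 0, 0]
    - [0, 0, 0]
    - [0, 0, 0]
    - [0, 0, 0]
  hand: [0, 0, 0, 0, 0, 0, 0, 0]

```text
time: 24.25
ee_pos: [485.1, -61.6, 204.7]
tcp_rot: [3.142, -0.0, 0.197]
wrist_force: [-0.8, -0.2, 0.5]
opening: 0.005
gripper_force: 0.9
```

```bash
python3 - <<'E'
from h import *
Z={}
for i in range(3):
 for cam in("side","top"):
  arm.grab_frame(cam)
  for n in("tote_up","up_front","up_back","low_front"):
    for m in arm.mark_of(cam,n)[:1]:
      if m["confidence"]>.5: Z.setdefault((cam,n),[]).append(m["at"])
for k,v in Z.items(): v=np.median(v,0);print(k,v.round(1),"along",round(v[0]*.981+v[1]*.194,1),"perp",round(-v[0]*.194+v[1]*.981,1))
delta(472,-64,205)
E
```

```text
('side', 'tote_up') [579.3 -42.3  72.9] along 560.1 perp -153.9
('side', 'up_front') [661.9 -27.9 126.7] along 643.9 perp -155.8
('side', 'low_front') [505.7 -56.7  59.4] along 485.1 perp -153.7
('top', 'tote_up') [581.4 -40.4  69.2] along 562.5 perp -152.4
('side', 'up_back') [494.6 -59.7 127.3] along 473.6 perp -154.5
('top', 'up_front') [660.6 -27.8 129.6] along 642.7 perp -155.4
pos [485.  -61.6 204.7] rot [ 3.1416e+00 -2.0000e-04  1.9720e-01] F [ 0.3  0.4 -0. ] t 25.75 lin [-0.44  -0.005 -0.01 ] tw [0. 0. 0.]
```

>>> arm_command:
  linear:
    - [0.03, 0, 0]
    - [0.06, 0, 0]
    - [0.09, 0, 0]
    - [0.12, 0, 0]
    - [0.15, 0, 0]
    - [0.18, 0, 0]
    - [0.21, 0, 0]
    - [0.22, 0, 0]
  twist:
    - [0, 0, 0]
    - [0, 0, 0]
    - [0, 0, 0]
    - [0, 0, 0]
    - [0, 0, 0]
    - [0, 0, 0]
    - [0, 0, 0]
    - [0, 0, 0]
  hand: [0, 0, 0, 0, 0, 0, 0, 0]

```text
time: 26.42
ee_pos: [491.6, -60.3, 204.7]
tcp_rot: [3.142, -0.0, 0.197]
wrist_force: [-3.7, -1.0, 2.5]
opening: 0.008
gripper_force: 1.5
```

>>> arm_command:
  linear:
    - [0.01, 0, 0]
    - [0.03, 0, 0]
    - [0.05, 0, 0]
    - [0.07, 0, 0]
    - [0.09, 0, 0]
    - [0.1, 0, 0]
    - [0.1, 0, 0]
    - [0.1, 0, 0]
  twist:
    - [0, 0, 0]
    - [0, 0, 0]
    - [0, 0, 0]
    - [0, 0, 0]
    - [0, 0, 0]
    - [0, 0, 0]
    - [0, 0, 0]
    - [0, 0, 0]
  hand: [0, 0, 0, 0, 0, 0, 0, 0]

```text
time: 27.08
ee_pos: [494.5, -59.7, 204.7]
tcp_rot: [3.142, -0.0, 0.197]
wrist_force: [-1.7, -0.0, -0.0]
opening: 0.005
gripper_force: 0.6
```

```bash
cat > m.py <<'E'
from h import *
Z={}
for i in range(3):
 for cam in("side","top"):
  arm.grab_frame(cam)
  for n in("tote_up","up_front","up_back","low_front"):
    for m in arm.mark_of(cam,n)[:1]:
      if m["confidence"]>.5: Z.setdefault((cam,n),[]).append(m["at"])
for k,v in Z.items(): v=np.median(v,0);print(k,v.round(1),"along",round(v[0]*.981+v[1]*.194,1),"perp",round(-v[0]*.194+v[1]*.981,1))
delta(472,-64,205)
E
python3 m.py
```

```text
('side', 'tote_up') [590.  -39.4  69.7] along 571.1 perp -153.1
('side', 'up_front') [672.1 -24.6 123.7] along 654.6 perp -154.5
('side', 'up_back') [504.2 -56.  122.5] along 483.8 perp -152.8
('side', 'low_front') [507.7 -58.3  59.5] along 486.7 perp -155.7
('top', 'tote_up') [589.  -38.2  66.2] along 570.4 perp -151.7
('top', 'up_front') [668.9 -24.8 126.7] along 651.4 perp -154.1
pos [494.3 -59.7 204.7] rot [ 3.1416 -0.      0.1972] F [-0.2  0.4  0.6] t 28.5833 lin [-0.758 -0.005 -0.01 ] tw [0. 0. 0.]
```

```bash
python3 - <<'E'
from h import *
a=snap("side","g7s.png")[140:280,270:410];b=snap("top","g7t.png")[150:290,280:420]
cv2.imwrite("pics/g7.png",cv2.resize(np.hstack([a,b])[:,:,::-1],(800,400),interpolation=cv2.INTER_CUBIC))
# vertical image shift of tote_up relative between g6 (short) and g7: predict
for d in((0,0),(20,0),(18,4),(20,4)):
    o=np.array([570.6,-43.6,70])+np.array([.981,.194,0])*d[0]-[0,0,d[1]]
    R=np.array([[-.981,.194],[-.194,-.981]])
    P=[np.r_[o[:2]+R@np.array(l[:2]),o[2]+l[2]] for l in((85,57,76),(85,-57,76),(-85,0,60))]
    print(d,proj("side",P).round(1).tolist())
E
```

```text
(0, 0) [[302.6, 217.1], [285.6, 188.2], [367.1, 192.4]]
(20, 0) [[312.4, 214.9], [294.4, 186.5], [375.1, 190.7]]
(18, 4) [[311.4, 216.8], [293.6, 188.2], [374.1, 192.4]]
(20, 4) [[312.4, 216.6], [294.4, 188.0], [374.9, 192.2]]
```

View pics/g7.png

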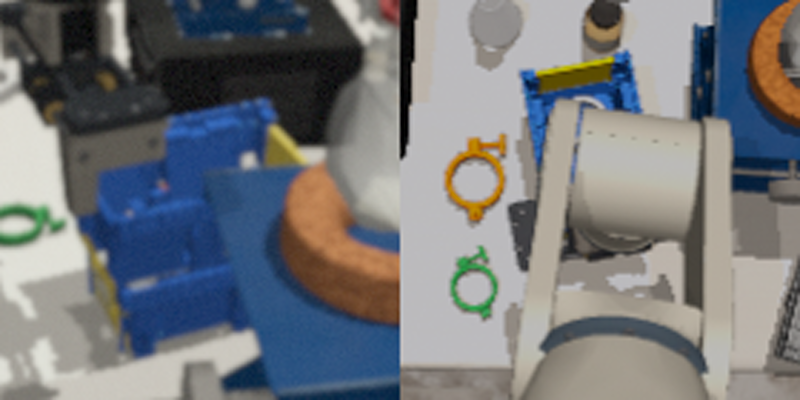

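The upper tote has moved home, and by the marks it has dropped about 3 mm. I'll check the drop and tote_low's stillness with subpixel patch matching.

```bash
cat > sh.py <<'E'
import cv2,numpy as np,sys
A=cv2.imread("pics/g5s.png",0).astype(np.float32);B=cv2.imread("pics/"+sys.argv[1],0).astype(np.float32)
def sh(n,x0,y0,x1,y1,g):
    W=np.array([[1,0,g[0]],[0,1,g[1]]],np.float32)
    try:
        cc,W=cv2.findTransformECC(A[y0:y1,x0:x1],B[y0:y1,x0:x1] if 0 else cv2.warpAffine(B,np.array([[1,0,-x0],[0,1,-y0]],np.float32),(B.shape[1],B.shape[0])),W,cv2.MOTION_TRANSLATION,(3,200,1e-5),None,3)
        print(n,"shift",W[:,2].round(2),"cc",round(cc,3))
    except cv2.error as e: print(n,"fail")
sh("up near rail",299,205,336,238,(9.5,-.5))
sh("up nearrail front",318,205,340,230,(9.5,-.5))
sh("up far rail front",322,172,360,200,(8.5,-.3))
sh("up yellow",355,180,372,198,(8,-.3))
sh("low side",312,235,350,262,(0,0))
sh("low yellow",302,238,318,262,(0,0))
sh("static jack",375,200,420,260,(0,0))
E
python3 sh.py g7s.png; python3 - <<'E'
from h import *
o0=np.array([570.6,-43.6,70]);R=np.array([[-.981,.194],[-.194,-.981]])
for n,l in dict(near=(20,57,70),nearfront=(-20,57,70),farfront=(-50,-50,72),yellow=(-83,-30,55)).items():
    f=lambda d:proj("side",[np.r_[(o0+np.array([.981,.194,0])*d[0])[:2]+R@np.array(l[:2]),o0[2]-d[1]+l[2]]])[0]
    print(n,[(f(d)-f((0,0))).round(2).tolist() for d in((18,0),(20,0),(18,4),(20,4))])
E
```

```text
up near rail shift [ 6.26 -0.38] cc 0.811
up nearrail front shift [7.4  0.17] cc 0.823
up far rail front shift [ 6.55 -0.08] cc 0.968
up yellow shift [ 6.64 -0.38] cc 0.99
low side shift [-0.03  0.19] cc 0.977
low yellow shift [0.24 0.03] cc 0.916
static jack shift [-0.03 -0.02] cc 1.0
near [[8.26, -1.89], [9.17, -2.1], [8.2, -0.26], [9.11, -0.47]]
nearfront [[7.98, -1.83], [8.86, -2.03], [7.86, -0.21], [8.74, -0.41]]
farfront [[7.17, -1.43], [7.96, -1.59], [7.09, 0.08], [7.88, -0.08]]
yellow [[7.01, -1.48], [7.79, -1.64], [6.89, 0.01], [7.67, -0.16]]
```

>>> arm_command:
  linear:
    - [0.01, 0, 0]
    - [0.01, 0, 0]
    - [0.02, 0, 0]
    - [0.02, 0, 0]
    - [0.03, 0, 0]
    - [0.03, 0, 0]
    - [0.03, 0, 0]
    - [0.03, 0, 0]
  twist:
    - [0, 0, 0]
    - [0, 0, 0]
    - [0, 0, 0]
    - [0, 0, 0]
    - [0, 0, 0]
    - [0, 0, 0]
    - [0, 0, 0]
    - [0, 0, 0]
  hand: [0, 0, 0, 0, 0, 0, 0, 0]

```text
time: 29.35
ee_pos: [494.8, -59.5, 204.6]
tcp_rot: [-3.141, 0.001, 0.197]
wrist_force: [-4.9, -1.8, 3.9]
opening: 0.007
gripper_force: 2.3
```

```bash
python3 - <<'E'
from h import *
for i in range(2):
    f=snap("side","g8s.png"); s=arm.get_state(); print(s["wrist_force"].round(1),s["ee_pos"].round(1))
E
python3 sh.py g8s.png
```

```text
[-4.7 -2.2  3.6] [494.9 -59.5 204.6]
[-4.4 -1.1  3.9] [494.9 -59.5 204.7]
up near rail shift [ 6.23 -0.43] cc 0.795
up nearrail front shift [7.45 0.23] cc 0.826
up far rail front shift [ 6.68 -0.15] cc 0.969
up yellow shift [ 6.72 -0.41] cc 0.989
low side shift [-0.    0.18] cc 0.979
low yellow shift [0.23 0.04] cc 0.917
static jack shift [-0.02 -0.02] cc 1.0
```

The push met firm resistance (about 5 N) with no motion, and tote_low stayed still. Withdraw and look clearly.

>>> arm_command:
  linear:
    - [-0.1, 0, 0]
    - [-0.3, 0, 0]
    - [-0.6, 0, 0]
    - [-1, 0, 0]
    - [-1.5, 0, 0]
    - [-2, 0, 0]
    - [-2.3, 0, 0]
    - [-2.3, 0, 0]
  twist:
    - [0, 0, 0]
    - [0, 0, 0]
    - [0, 0, 0]
    - [0, 0, 0]
    - [0, 0, 0]
    - [0, 0, 0]
    - [0, 0, 0]
    - [0, 0, 0]
  hand: [0, 0, 0, 0, 0, 0, 0, 0]

```text
time: 30.12
ee_pos: [425.2, -73.2, 204.5]
tcp_rot: [-3.141, 0.001, 0.197]
wrist_force: [0.3, -0.2, -0.4]
opening: 0.004
gripper_force: 0.0
```

>>> arm_command:
  linear:
    - [0, 0, -0.6]
    - [0, 0.5, -1.5]
    - [0, 1, -2.5]
    - [0, 1.5, -3.5]
    - [0, 2, -4]
    - [0, 2.5, -4]
    - [0, 3, -4]
    - [0, 3, -4]
  twist:
    - [0, 0, 0]
    - [0, 0, 0]
    - [0, 0, 0]
    - [0, 0, 0]
    - [0, 0, 0]
    - [0, 0, 0]
    - [0, 0, 0]
    - [0, 0, 0]
  hand: [0, 0, 0, 0, 0, 0, 0, 0]

```text
time: 30.78
ee_pos: [446.2, -163.2, 325.4]
tcp_rot: [3.14, -0.002, 0.196]
wrist_force: [-0.2, 0.8, -0.3]
opening: 0.007
gripper_force: 0.0
```

```bash
python3 m.py; python3 - <<'E'
from h import *
a=snap("side","g9s.png")[140:280,270:410];b=snap("top","g9t.png")[150:290,280:420]
cv2.imwrite("pics/g9.png",cv2.resize(np.hstack([a,b])[:,:,::-1],(800,400),interpolation=cv2.INTER_CUBIC))
E
python3 sh.py g9s.png
```

```text
('side', 'up_front') [672.7 -24.  121.4] along 655.3 perp -154.0
('side', 'up_back') [504.1 -56.8 120.6] along 483.5 perp -153.5
('side', 'low_front') [505.7 -57.9  58.2] along 484.9 perp -154.9
('top', 'tote_up') [591.4 -39.   64.9] along 572.6 perp -153.0
('top', 'up_front') [670.9 -25.2 126.4] along 653.3 perp -154.9
('top', 'up_back') [504.8 -57.3 122.7] along 484.1 perp -154.1
('top', 'low_front') [506.7 -56.7  63.7] along 486.1 perp -153.9
('side', 'tote_up') [588.2 -38.3  71.1] along 569.6 perp -151.7
pos [ 445.2 -161.3  324.7] rot [3.1416 0.     0.1972] F [ 0.4 -0.2  0.2] t 32.2833 lin [ 1.512 -3.006  3.989] tw [0. 0. 0.]
up near rail shift [ 6.35 -0.28] cc 0.828
up nearrail front shift [7.36 0.06] cc 0.895
up far rail front shift [ 6.68 -0.14] cc 0.965
up yellow shift [ 6.68 -0.42] cc 0.989
low side shift [-0.03  0.22] cc 0.977
low yellow shift [0.22 0.44] cc 0.927
static jack shift [-0.03 -0.01] cc 1.0
```

View pics/g9.png

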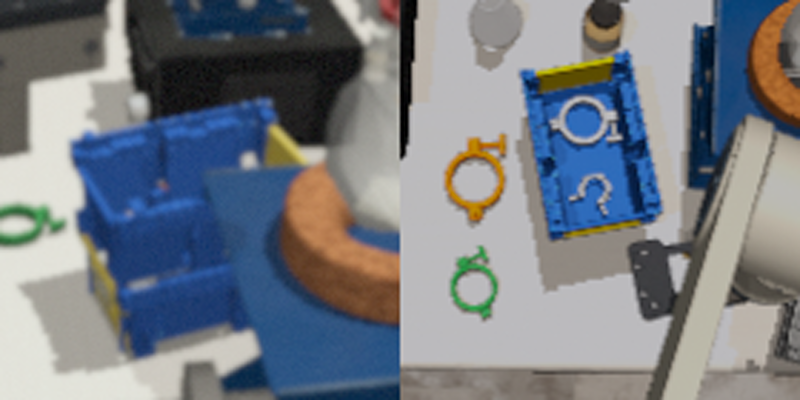

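The top view shows tote_up square on tote_low, with the clamp at (585,118) and clip at (595,192) inside. The lower yellow end shows as a thin line at (600,230). The side view shows it level and lower than before. I'll check the roll once, then hand in.

```bash
python3 - <<'E'
from h import *
Z={}
for i in range(4):
 for cam in("side","top"):
  arm.grab_frame(cam)
  for n in("up_rim_left","up_rim_right"):
    for m in arm.mark_of(cam,n)[:1]:
      if m["confidence"]>.4: Z.setdefault((cam,n),[]).append(m["at"])
for k,v in Z.items(): print(k,len(v),np.median(v,0).round(1))
E
```

```text
('side', 'up_rim_left') 4 [603.8 -86.7 139.8]
('side', 'up_rim_right') 4 [583.8   7.2 136.2]
('top', 'up_rim_left') 4 [604.3 -91.6 134.4]
('top', 'up_rim_right') 4 [579.7   9.6 137.3]
```

```bash
python3 -c "
from rig import arm
print(arm.sign_off())"
```

```text
the job is handed in; nothing more can be done
None
```

I turned the upper tote end for end, set it on the rails and slid it home. Camera measurements show it dropped about 3–4 mm, which fits the feet being in their pockets, and sitting level. The lower tote did not move, the clamp and clip are still inside, and I handed the job in at about 34 s. The vials were last seen upright before the final slide and are now hidden under the upper tote.

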